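# Strip a stuck pair of nested sample cups at the bench fork

## Robot

A 7-joint arm with a two-finger parallel gripper is mounted at the origin on a cart in front of the work surface, level with it; the furniture and walls round the work are solid. World frame = base frame: x ahead of the robot, y to its left, z up, the work surface at z = 0. Lengths are in m, angles in rad, forces in N, time in s.
With the tool pointing down it reaches from about 0.425 to 0.8 m from the base axis. Payload 8.3 kg.
Tool frame: the origin (TCP) lies on the mounting face of the last link; the fingertips stand 173 mm ahead of it and the grasp point (between the pads) lies 155 mm ahead of it; z points along the fingers, y is the line along which they close (so a half turn about z gives the same grasp; the last joint's range is limited). The gripper opens to 85 mm and grips with 20 to 120 N. Pads are 22 mm wide; open, the fingers measure 114 mm over their backs; the gripper's body (76 mm by 85 mm) begins 54 mm behind the grasp point. The pads swing forward as they close: fully open they stand 13 mm farther back than shut.
Start: joints at [1.055, 0.383, 0.016, 1.37, -0.006, 1.388, -0.046], TCP at [0.273, -0.562, 0.405] pointing down, gripper open.
Joint ranges: [-2.95, 2.95], [-0.25, 2.06], [-1.52, 1.56], [0.18, 2.33], [-1.44, 4.58], [0.02, 2.06], [-3.01, 3.01]. Speed limits (rad/s): [2.39, 2.39, 3.01, 3.01, 3.14, 3.14, 3.14].

## Interface

Orientations are given as [roll, pitch, yaw] about the fixed x, y, z axes, in that order (R = Rz(yaw) Ry(pitch) Rx(roll)).
In Python, from bench import read_state, optics, order gives the robot as it stands.
- The arm moves only by the tool send_rows, never from a script. Its argument "targets" is a list that holds one entry, the list of rows, each a list of 5 numbers: the closure in counts, from 0 (fully open) to 255 (shut), then the shift along the tool's x, y, z in mm, then the turn about the tool's z in degrees. A call has 1 to 5 rows; each row shifts and turns the commanded pose from where the row before left it, along the tool's axes as they then stand; what a row does not reach is not made up. A row lasts 1/8 s, in which the tool goes at most 62.5 mm and 10.7 degrees, less where a joint would pass 70% of its speed; a pose out of reach is approached as far as the arm can. A call with a gripper value outside its range is refused whole. The fingers move at their own pace and stop on an object; the grip force is fixed at half the most. Time passes only in rows, so rows that do not move let the fingers close. It gives the time, the measured TCP pose, the force, the opening and the grip force at its end, in the units of the state.
- read_state(): the state, without advancing time (a new reading comes with each control period).
- optics.get_image(name): name is "scene" or "top" or "wrist"; returns the picture (480x640x3 uint8, red, green, blue); there is no depth.
- optics.camera_params(name): a dict with "fx", "fy", "cx", "cy" (pixels), "cam_to_world" (4x4, takes a point from camera to world coordinates); the wrist camera has in their place "mount" (4x4, takes a point from camera to tool coordinates, whose origin is the TCP and whose axes are the flange's). Camera axes: x right, y up, looking along -z (the intrinsics and any distortion apply to the point x, -y, -z); pixel columns grow to the right and rows downward; lengths in m; the calibration is good to about 2 mm. A picture is of the moment at which its call begins: read the wrist's pose just before it. camera_params takes no time and is no camera call.
- order.sign_off(): hands the job in; it is judged then, once.
The state is a dict: "clock": time; "joint_positions": joint angles; "qvel": joint speeds; "joint_efforts": joint torques, N m; "tcp_pos": TCP position; "ee_rot": TCP orientation; "contact_force": force on the tool from outside, world axes, zero at the start; "ft_torque": the same for the moment, N m; "width": opening from 0.0 (shut) to 1.0 (fully open); "grip_force": force on a finger pad.
Only numpy, scipy, OpenCV 4.12 (cv2) and the standard library are available. Lean on these libraries where they do the work, as an engineer would, in place of code of your own. Each camera call takes 0.05 s, during which the arm holds its last target. There are 200 camera calls.

## Task

The bare-metal sample cup is stuck upside down over an orange cup whose broad rim shows below it, and lifting it would bring the orange cup along. Slide the pair along the bench into the open aluminium fork until the orange rim is fully home under its lips, then lift the metal cup straight off, so that the orange cup stays behind in the fork, and set the metal cup down gently, still upside down, around the middle of the round blue mat. Leave the green stack alone.

Things in the scene. Friction and masses are not known exactly. Their poses are not given: they have to be found in the camera images.
- outer_cup: Bare-metal cup upside down over the orange cup; 78 mm high, 57 mm diameter at its open mouth (below), 53 mm at its closed end (top); rigid, about 90 g. Origin: centre of the mouth's underside; z up. At the start the mouth rests on the orange rim 4 mm above the bench, so its top is at 82 mm. Grip it across the diameter at mid height (about 50 mm above the bench), 10 to 30 N.
- inner_cup: Orange cup upside down inside the metal cup; 62 mm high, its flat rim (92 mm diameter, 4 mm thick) lies on the bench and is all that shows at first; 50 g. Origin: centre of the rim's underside; z up. Spring ribs grip the metal cup with about 3 N, so the pair slides and lifts as one unless the rim is held down; they let go once the metal cup has risen some 40 mm.
- fork_seat (a point): Seat of the fork: the point on the bench (z = 0) where the centre of the orange rim belongs when fully home. The x axis points into the fork, which is open on its -x side: the pair slides in along +x. The back wall stops the rim 4 mm beyond the seat.
- mat: Round blue draining mat fixed on the bench, 160 mm diameter, 5 mm thick. Origin: centre of its underside, on the bench.
- green_stack: Bystander: a green cup upside down on a white rim, the same shape and size as the wanted pair (rim 92 mm, 82 mm high). Origin: centre of its underside. Not to be handled.
- fork: Aluminium fork fixed to the bench, same frame as fork_seat. Lips overhang both sides and the back: clear height below them 10 mm, their top at 16 mm, slot between the side lips 72 mm wide, clear width below them 104 mm. The side lips begin 58 mm in front (-x) of the seat; flared guides reach 82 mm in front, about 140 mm apart there. No floor plate: the rim slides on the bench.
Not all that is in view belongs to the job. Of the things that look like the inner_cup, the middle-sized one is meant.

How it is judged:
By the outcome, as a careful person would: the job done as asked, in the order asked, and still so for the second after the job is handed in, with the robot touching nothing.
It also fails if it takes over 58 s, if anything falls off the work surface, if the arm or the gripper's body presses on something with over 40 N, if the wrist force passes 120 N, or if a joint passes its speed limit or range.

## Working session

There is one attempt and no reset: what is moved stays moved. The work goes in short steps, Python scripts to look and compute and a tool call to move; the robot and the scene stay as the last step left them, time stands still between calls to the robot, and variables do not carry over. Pictures are saved under pics/ and viewed, at most 10 in all, crops included, and the job is handed in when it is done.

Besides the shell and the picture viewer there is one more tool, called as name([rows], argument=value, ...), one row to a line, values as JSON. send_rows: Moves the arm, as the interface text tells. Its arguments: {"type":"object","properties":{"targets":{"type":"array"}},"required":["targets"]}

```bash
mkdir -p pics; ls
python3 - <<'E'
from bench import read_state, optics
import cv2,numpy as np
np.set_printoptions(precision=4,suppress=True)
for n in("scene","top"):
    cv2.imwrite(f"pics/{n}0.png",optics.get_image(n)[...,::-1])
for n in("scene","top","wrist"):
    print(n,optics.camera_params(n))
s=read_state();print(s)
E
```

```text
pics
scene {'fx': 594.5915332171577, 'fy': 594.5915332171577, 'cx': 324.8295416595875, 'cy': 235.9556051731571, 'cam_to_world': array([[-0.866 ,  0.3905, -0.3123, -0.0006],
       [-0.4998, -0.6559,  0.5657,  0.7677],
       [ 0.016 ,  0.646 ,  0.7632,  1.143 ],
       [ 0.    ,  0.    ,  0.    ,  1.    ]])}
top {'fx': 546.6022684902583, 'fy': 546.6022684902583, 'cx': 310.9196304592, 'cy': 242.44965647918607, 'cam_to_world': array([[ 0.0314,  0.9772, -0.2098,  0.2139],
       [-0.9995,  0.0318, -0.0017, -0.0624],
       [ 0.005 ,  0.2098,  0.9777,  1.154 ],
       [ 0.    ,  0.    ,  0.    ,  1.    ]])}
wrist {'fx': 378.04528765233243, 'fy': 378.04528765233243, 'cx': 324.49615289439987, 'cy': 245.2593319230022, 'mount': array([[ 0.0005,  0.9566,  0.2915,  0.0732],
       [ 1.    , -0.0007,  0.0005,  0.0002],
       [ 0.0007,  0.2915, -0.9566,  0.0306],
       [ 0.    ,  0.    ,  0.    ,  1.    ]])}
{'clock': 0.1, 'joint_positions': array([ 1.0551,  0.3841,  0.0164,  1.371 , -0.0063,  1.3882, -0.0465]), 'qvel': array([ 0.0008, -0.0018,  0.0012, -0.0035, -0.0006, -0.0002, -0.0008]), 'joint_efforts': array([  0.0016, -62.9137,   0.847 , -37.276 ,   0.0168,   0.0105,
         0.    ]), 'tcp_pos': array([ 0.2734, -0.5619,  0.4038]), 'ee_rot': array([-3.1398,  0.    ,  0.4529]), 'contact_force': array([-0.5411, -0.0982,  0.2092]), 'ft_torque': array([0.0123, 0.0165, 0.0419]), 'grip_force': 0.0, 'width': 0.9978781783245695}
```

View pics/scene0.png

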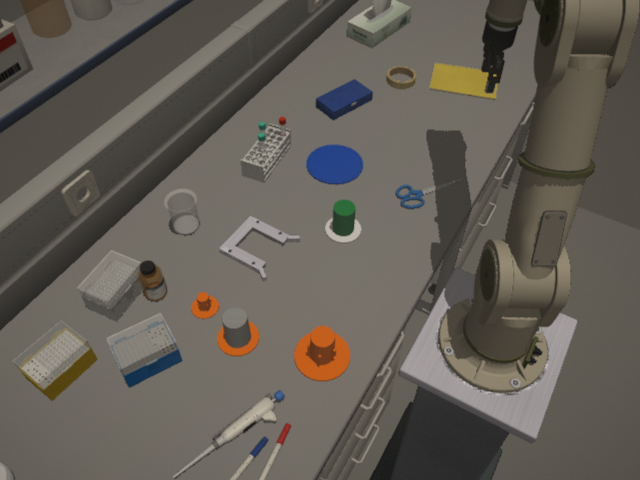

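View pics/top0.png

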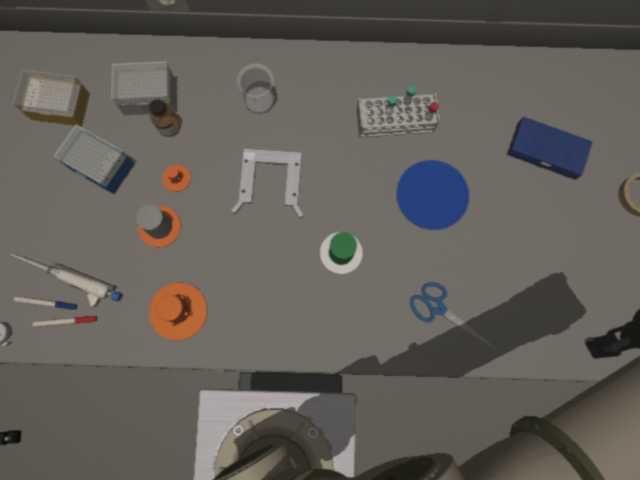

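Scene view: the pair is at about (238,335), the fork at (258,245) and the mat at (335,163). In the top view the pair is at (159,226) and the fork at (270,180), open downward (towards the robot). The mat is at (433,194) and the green stack at (341,250).

```bash
cat > h.py <<'E'
from bench import read_state, optics
import cv2,numpy as np
from scipy.spatial.transform import Rotation as R
from scipy.optimize import least_squares
np.set_printoptions(precision=4,suppress=True)
def cam(n):
    p=optics.camera_params(n)
    if n=="wrist":
        s=read_state();T=np.eye(4);T[:3,:3]=R.from_euler('xyz',s['ee_rot']).as_matrix();T[:3,3]=s['tcp_pos']
        T=T@p['mount']
    else:T=p['cam_to_world']
    return p,T
def shot(n):
    p,T=cam(n);return optics.get_image(n),p,T
def ray(uv,p,T,z):
    uv=np.atleast_2d(uv).astype(float)
    d=np.c_[(uv[:,0]-p['cx'])/p['fx'],-(uv[:,1]-p['cy'])/p['fy'],-np.ones(len(uv))]@T[:3,:3].T
    return (T[:3,3]+d*((z-T[2,3])/d[:,2])[:,None])[:,:2]
def proj(P,p,T):
    c=(np.atleast_2d(P)-T[:3,3])@T[:3,:3]
    return np.c_[p['cx']+p['fx']*c[:,0]/-c[:,2],p['cy']-p['fy']*c[:,1]/-c[:,2]]
def blobs(img,lo,hi,amin=80):
    m=cv2.inRange(cv2.cvtColor(img,cv2.COLOR_RGB2HSV),np.array(lo),np.array(hi))
    cs,_=cv2.findContours(m,cv2.RETR_EXTERNAL,cv2.CHAIN_APPROX_NONE)
    return sorted([c[:,0] for c in cs if cv2.contourArea(c)>amin],key=lambda c:-cv2.contourArea(c))
def circ(c,p,T,z):
    (x,y),r=cv2.minEnclosingCircle(ray(c,p,T,z).astype(np.float32));return np.array([x,y,r])
E
python3 - <<'E'
from h import *
for n in("top","scene"):
    im,p,T=shot(n)
    for c in blobs(im,(3,150,90),(18,255,255)):print(n,"orange",c.mean(0),circ(c,p,T,.004))
    for c in blobs(im,(108,150,60),(125,255,255),1500):print(n,"blue",c.mean(0),circ(c,p,T,.005))
    for c in blobs(im,(0,0,125),(180,60,255),300):
        w=ray(c,p,T,.016)
        print(n,"bright",c.mean(0),w.mean(0),cv2.boxPoints(cv2.minAreaRect(w.astype(np.float32))).round(3).tolist())
E
```

```text
top orange [177.8875 310.9812] [0.3059 0.2134 0.0597]
top orange [176.1507 177.6712] [0.5974 0.2412 0.0305]
top orange [162.4965 229.3147] [0.4863 0.2686 0.0449]
top blue [432.4691 194.2423] [ 0.5779 -0.3239  0.0779]
top bright [243.9694 419.7511] [0.0938 0.061 ] [[-0.019999999552965164, 0.15399999916553497], [-0.019999999552965164, -0.08500000089406967], [0.14900000393390656, -0.08500000089406967], [0.14900000393390656, 0.1550000011920929]]
top bright [269.8036 177.6488] [0.6003 0.0339] [[0.5149999856948853, -0.039000000804662704], [0.6620000004768372, -0.04600000008940697], [0.6690000295639038, 0.1080000028014183], [0.5220000147819519, 0.11400000005960464]]
top bright [400.6005 111.4619] [ 0.7657 -0.2524] [[0.7139999866485596, -0.16500000655651093], [0.7310000061988831, -0.3409999907016754], [0.8119999766349792, -0.3330000042915344], [0.7950000166893005, -0.15700000524520874]]
top bright [47.7482 94.1367] [0.7809 0.5435] [[0.7419999837875366, 0.4950000047683716], [0.8149999976158142, 0.49000000953674316], [0.8209999799728394, 0.5929999947547913], [0.7490000128746033, 0.597000002861
[... 3549 characters left out ...]
, -0.9599999785423279]]
scene bright [266.4064 146.6325] [ 0.7694 -0.2713] [[0.7129999995231628, -0.1770000010728836], [0.7279999852180481, -0.35899999737739563], [0.8159999847412109, -0.35199999809265137], [0.8019999861717224, -0.17000000178813934]]
scene bright [342.3596 231.1842] [ 0.4308 -0.1037] [[0.37400001287460327, -0.09000000357627869], [0.40700000524520874, -0.16300000250339508], [0.4909999966621399, -0.125], [0.4569999873638153, -0.052000001072883606]]
scene bright [563.5233 268.2791] [-0.0809 -0.2726] [[-0.10700000077486038, -0.2240000069141388], [-0.07599999755620956, -0.33799999952316284], [-0.04899999871850014, -0.3310000002384186], [-0.07999999821186066, -0.2160000056028366]]
```

send_rows([
  [[0, 0, 0, 0, -10.6], [0, 0, 0, 0, -10.6], [0, 0, 0, 0, -10.6], [0, 0, 0, 0, -10.6], [0, 0, 0, 0, -10.6]],
])

```text
clock: 0.82
tcp_pos: [0.2734, -0.562, 0.4044]
ee_rot: [-3.141, -0.001, 1.384]
contact_force: [0.3, 0.1, 0.3]
width: 1.001
grip_force: 0.0
```

send_rows([
  [[0, 0, 0, 0, -10.6], [0, 50, 30, 0, -0.5], [0, 50, 35, 0, 0], [0, 50, 35, 0, 0], [0, 50, 35, 0, 0]],
])

```text
clock: 1.45
tcp_pos: [0.4095, -0.3604, 0.4047]
ee_rot: [3.142, 0.0, 1.571]
contact_force: [0.8, -0.4, 0.5]
width: 0.998
grip_force: 0.0
```

send_rows([
  [[0, 50, 20, 0, 0], [0, 55, 15, 0, 0], [0, 55, 10, 0, 0], [0, 55, 10, 0, 0], [0, 55, 10, 0, 0]],
])

```text
clock: 2.08
tcp_pos: [0.4734, -0.0903, 0.4048]
ee_rot: [3.141, 0.0, 1.571]
contact_force: [0.4, 0.0, -1.1]
width: 1.0
grip_force: 0.0
```

send_rows([
  [[0, 55, 25, 0, 0], [0, 55, 25, 0, 0], [0, 50, 40, 0, 0], [0, 0, 0, 0, 0]],
])

```text
clock: 2.58
tcp_pos: [0.5633, 0.0718, 0.4035]
ee_rot: [-3.14, -0.004, 1.579]
contact_force: [-0.6, -0.3, 0.5]
width: 1.002
grip_force: 0.0
```

Run:
```python
from h import *
im,p,T=shot("wrist"); cv2.imwrite("pics/w1.png",im[...,::-1])
for c in blobs(im,(0,0,125),(180,60,255),300):
    w=ray(c,p,T,.016)
    print("bright",c.mean(0),w.mean(0),cv2.boxPoints(cv2.minAreaRect(w.astype(np.float32))).round(3).tolist())
```

```text
bright [341.5329 212.3855] [0.5799 0.0552] [[0.23000000417232513, 0.24699999392032623], [0.23499999940395355, -0.21400000154972076], [0.9190000295639038, -0.20600000023841858], [0.9139999747276306, 0.2540000081062317]]
bright [103.4277 371.0063] [ 0.3204 -0.1081] [[0.27900001406669617, -0.10199999809265137], [0.28700000047683716, -0.13600000739097595], [0.36899998784065247, -0.11599999666213989], [0.36000001430511475, -0.08100000023841858]]
bright [107.0408 472.0204] [ 0.3024 -0.2494] [[0.2750000059604645, -0.23100000619888306], [0.2750000059604645, -0.25999999046325684], [0.3240000009536743, -0.25999999046325684], [0.3240000009536743, -0.23100000619888306]]
bright [541.5    472.0306] [ 0.825  -0.2435] [[0.8029999732971191, -0.22499999403953552], [0.8029999732971191, -0.2540000081062317], [0.8519999980926514, -0.2540000081062317], [0.8510000109672546, -0.22499999403953552]]
```

View pics/w1.png

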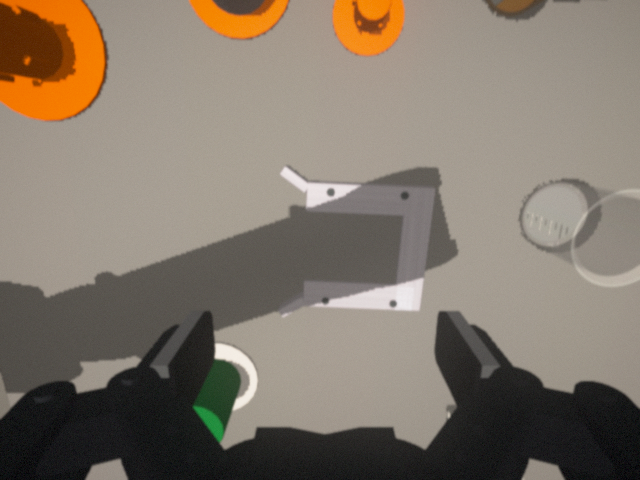

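The wrist view shows the fork with screws at about (331,192), (404,196), (325,300) and (393,303). Its lip fronts are near x=304 and its outer back edge runs from (438,187) to (419,310).

Run:
```python
from h import *
p,T=cam("wrist")
w=ray([(331,192),(404,196),(325,300),(393,303),(306,181),(304,210),(303,283),(302,307),(437,184),(419,311),(406,213),(397,283)],p,T,.016)
print(w)
f=(w[0]+w[2])/2;b=(w[1]+w[3])/2
print(f,b,np.degrees(np.arctan2(*(b-f)[::-1])),np.degrees(np.arctan2(*(w[1]-w[0])[::-1])),np.degrees(np.arctan2(*(w[3]-w[2])[::-1])))
p,T=cam("top")
for n in("top","scene"):
    p,T=cam(n);print(proj(np.c_[w[:4],np.full(4,.016)],p,T))
```

```text
[[ 0.5672  0.0876]
 [ 0.6365  0.0842]
 [ 0.5622 -0.0242]
 [ 0.6325 -0.0271]
 [ 0.5436  0.0978]
 [ 0.5414  0.0701]
 [ 0.5397 -0.0054]
 [ 0.5383 -0.0323]
 [ 0.6668  0.0957]
 [ 0.6601 -0.036 ]
 [ 0.6395  0.0678]
 [ 0.6353 -0.0048]]
[0.5647 0.0317] [0.6345 0.0285] -2.581965648624457 -2.7948809478555767 -2.3720776400007324
[[244.3857 191.2368]
 [247.7215 161.0823]
 [295.7255 195.0725]
 [298.2457 164.392 ]]
[[253.8397 261.0844]
 [230.997  248.6261]
 [280.9029 231.4509]
 [258.1311 219.9301]]
```

send_rows([
  [[0, 60, -25, 0, 0], [0, 60, -25, 0, 0], [0, 60, -25, 30, 0], [0, 40, 0, 30, 0], [0, 0, 0, 0, 0]],
])

```text
clock: 3.25
tcp_pos: [0.4906, 0.276, 0.3464]
ee_rot: [-3.138, 0.001, 1.576]
contact_force: [-0.1, -1.1, -0.5]
width: 1.0
grip_force: 0.0
```

Run:
```python
from h import *
print(read_state()['tcp_pos'])
im,p,T=shot("wrist"); cv2.imwrite("pics/w2.png",im[...,::-1])
for c in blobs(im,(3,150,60),(18,255,255)):print("orange",c.mean(0),circ(c,p,T,.004))
```

```text
[0.4906 0.276  0.3464]
orange [108.3181 295.9695] [0.2873 0.1994 0.085 ]
orange [451.2574 258.8713] [0.6    0.2417 0.0338]
orange [323.0245 213.4768] [0.4867 0.2697 0.0457]
```

View pics/w2.png

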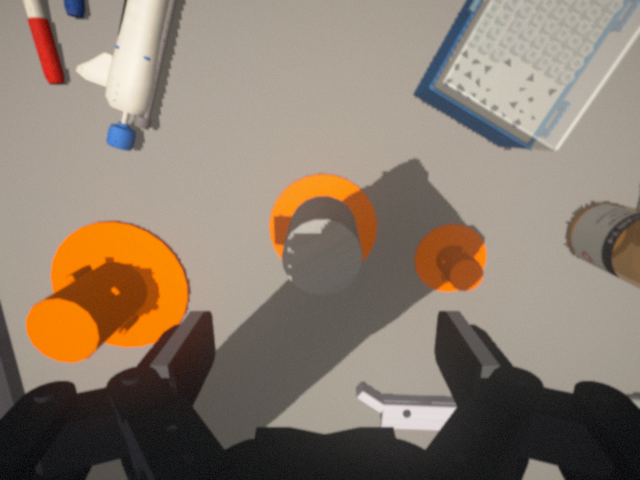

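The wrist view shows the pair's rim at about (323,218), with the cup between the open fingers. The measured centre (0.4865, 0.270) agrees with the other views.

send_rows([
  [[0, -6, -4.5, 40, 0], [0, 0, 0, 40, 0], [0, 0, 0, 40, 0], [0, 0, 0, 21, 0], [0, 0, 0, 0, 0]],
])

```text
clock: 3.92
tcp_pos: [0.4886, 0.2659, 0.2068]
ee_rot: [-3.14, 0.002, 1.568]
contact_force: [-0.7, 0.4, 0.8]
width: 0.999
grip_force: 0.0
```

Run:
```python
from h import *
for n in("top","scene"):
    im,p,T=shot(n);g=cv2.cvtColor(im,cv2.COLOR_RGB2GRAY).astype(np.float32)
    c=proj([[.5672,.0876,.016],[.6365,.0842,.016],[.5622,-.0242,.016],[.6325,-.0271,.016]],p,T)
    q=[]
    for u,v in c.round().astype(int):
        w=g[v-6:v+7,u-6:u+7]; w=cv2.morphologyEx(w,cv2.MORPH_BLACKHAT,np.ones((5,5)));
        j,i=np.unravel_index(w.argmax(),w.shape); q.append((u-6+i,v-6+j)); print(q[-1],w.max())
    print(ray(q,p,T,.016))
    x0,y0=c.min(0).astype(int)-30
    cv2.imwrite(f"pics/f_{n}.png",cv2.resize(im[y0:y0+110,x0:x0+130,::-1],None,fx=4,fy=4,interpolation=cv2.INTER_CUBIC));print(x0,y0)
a,b=[cv2.imread(f"pics/f_{n}.png") for n in("top","scene")]
cv2.imwrite("pics/f.png",cv2.resize(np.hstack([a,b]),(800,338)))
```

```text
(np.int64(243), np.int64(191)) 76.0
(np.int64(246), np.int64(161)) 65.0
(np.int64(294), np.int64(194)) 75.0
(np.int64(296), np.int64(164)) 73.0
[[ 0.5676  0.0906]
 [ 0.6366  0.088 ]
 [ 0.5645 -0.0204]
 [ 0.6333 -0.0221]]
214 131
(np.int64(253), np.int64(263)) 96.0
(np.int64(225), np.int64(250)) 10.0
(np.int64(280), np.int64(233)) 93.0
(np.int64(256), np.int64(214)) 2.0
[[ 0.5656  0.0934]
 [ 0.6465  0.0951]
 [ 0.5613 -0.0188]
 [ 0.6486 -0.0412]]
200 189
```

View pics/f.png

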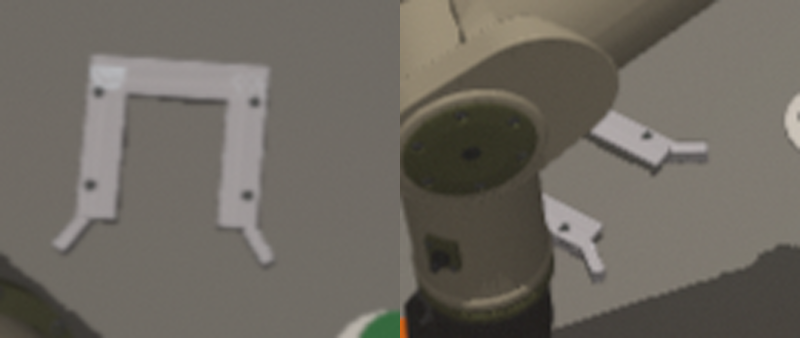

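The crop confirms the fork's screws and opening direction, with the centreline about y=0.033 at the seat and yaw about -2.4°.

send_rows([
  [[0, 2, 0, 0, 0], [0, 0, 0, 0, 0]],
])

```text
clock: 4.28
tcp_pos: [0.4882, 0.2708, 0.2087]
ee_rot: [3.14, -0.001, 1.572]
contact_force: [-0.3, -0.8, -1.0]
width: 0.999
grip_force: 0.0
```

Run:
```python
from h import *
print(read_state()['tcp_pos'],read_state()['ee_rot'])
P=[]
for i in range(4):
    im,p,T=shot("wrist");P.append(read_state()['tcp_pos'])
    for c in blobs(im,(3,150,60),(18,255,255)):
        if c[:,1].min()<400: 
            r=circ(c,p,T,.004)
            if abs(r[2]-.046)<.01: print(r,P[-1])
cv2.imwrite("pics/w3.png",im[...,::-1])
```

```text
[0.4882 0.2708 0.2087] [ 3.1398 -0.0008  1.5716]
[0.6078 0.2361 0.045 ] [0.4881 0.2707 0.2084]
[0.4866 0.2704 0.0458] [0.4881 0.2707 0.2084]
[0.3277 0.2289 0.0437] [0.4881 0.2707 0.2084]
[0.6081 0.2362 0.0453] [0.488  0.2707 0.2082]
[0.4865 0.2703 0.0458] [0.488  0.2707 0.2082]
[0.3277 0.2289 0.0436] [0.488  0.2707 0.2082]
[0.6078 0.2358 0.0452] [0.4879 0.2706 0.208 ]
[0.4866 0.2703 0.0458] [0.4879 0.2706 0.208 ]
[0.3274 0.229  0.0435] [0.4879 0.2706 0.208 ]
[0.6084 0.2364 0.0452] [0.4879 0.2705 0.2078]
[0.4865 0.2703 0.0458] [0.4879 0.2705 0.2078]
[0.3277 0.2289 0.0436] [0.4879 0.2705 0.2078]
```

View pics/w3.png

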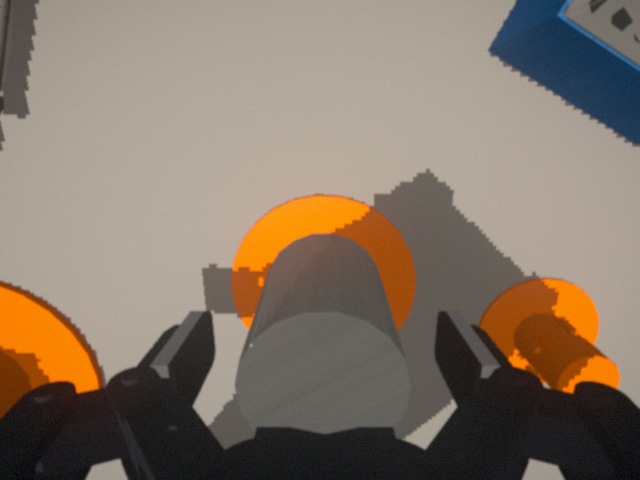

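send_rows([
  [[60, 0, -1.5, 2, 0], [85, 0, 0, 0, 0], [92, 0, 0, 0, 0], [92, 0, 0, 0, 0], [92, 0, 0, 0, 0]],
])

```text
clock: 5.1
tcp_pos: [0.4864, 0.2705, 0.2056]
ee_rot: [3.141, -0.0, 1.572]
contact_force: [1.3, -0.2, -0.2]
width: 0.642
grip_force: 1.0
```

send_rows([
  [[97, 0, 0, 0, 0], [97, 0, 0, 0, 0], [97, 0, 0, 0, 0]],
])

```text
clock: 5.48
tcp_pos: [0.4865, 0.2705, 0.2058]
ee_rot: [3.141, -0.0, 1.572]
contact_force: [-0.4, -1.1, 4.8]
width: 0.626
grip_force: 26.1
```

send_rows([
  [[97, -12, -6, 0, 0], [97, -20, -8, 0, 0], [97, -20, -8, 0, 0], [97, -20, -8, 0, 0], [97, -20, -6, 0, 0]],
])

```text
clock: 6.1
tcp_pos: [0.4499, 0.1779, 0.2058]
ee_rot: [3.141, -0.001, 1.572]
contact_force: [1.3, 1.8, 3.7]
width: 0.629
grip_force: 26.2
```

send_rows([
  [[97, -20, 0, 0, 0], [97, -20, 0, 0, 0], [97, -20, 0, 0, 0], [97, -20, 0, 0, 0], [97, -20, 0, 0, 0]],
])

```text
clock: 6.72
tcp_pos: [0.4501, 0.0781, 0.2058]
ee_rot: [3.141, -0.001, 1.572]
contact_force: [0.5, 2.8, 4.0]
width: 0.625
grip_force: 26.3
```

send_rows([
  [[97, -20, 0, 0, 0], [97, -12, 0, 0, 0], [97, -7, 0, 0, 0], [97, 0, 0, 0, 0]],
])

```text
clock: 7.22
tcp_pos: [0.4503, 0.0386, 0.2058]
ee_rot: [3.141, 0.0, 1.571]
contact_force: [0.1, -0.7, 6.3]
width: 0.625
grip_force: 26.4
```

Run:
```python
from h import *
s=read_state();print(s['tcp_pos'],s['contact_force'],s['grip_force'])
im,p,T=shot("wrist");cv2.imwrite("pics/w4.png",im[...,::-1])
print(read_state()['tcp_pos'])
for c in blobs(im,(3,150,60),(18,255,255)):print(c.mean(0),circ(c,p,T,.004))
```

```text
[0.4503 0.0386 0.2058] [ 0.122  -0.6701  6.3294] 26.37808774597943
[0.4503 0.0386 0.2058]
[324.1359 250.4618] [0.4493 0.0384 0.0457]
[15.8438  6.0104] [0.3282 0.1582 0.0092]
```

View pics/w4.png

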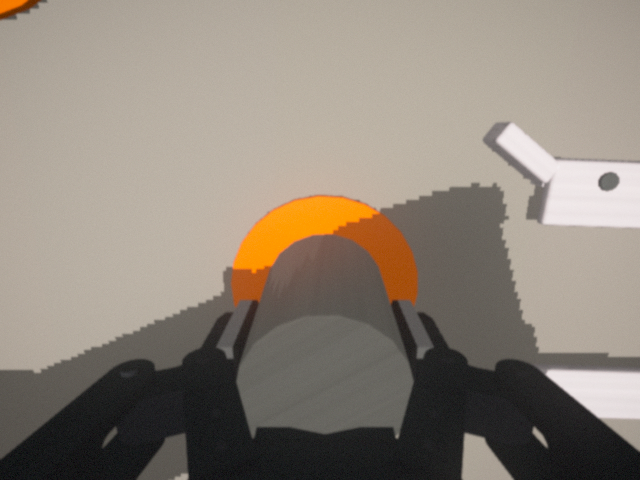

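The pair is held between the fingers in front of the fork. The upper lip's inner edge runs from (540,224) to (640,228), the lower lip's inner edge is near (548,370), and the upper screw is at (609,181).

Run:
```python
from h import *
p,T=cam("wrist")
print(ray([(540,224),(639,228),(548,370),(639,370),(555,158),(609,181)],p,T,.016))
```

```text
[[ 0.5427  0.0734]
 [ 0.586   0.0716]
 [ 0.5589 -0.    ]
 [ 0.6034 -0.    ]
 [ 0.5442  0.1013]
 [ 0.5685  0.0919]]
```

send_rows([
  [[97, 1.5, 10, 0, 0], [97, 0.5, 15, 0, 0], [97, -0.6, 15, 0, 0], [97, -0.6, 15, 0, 0], [97, -0.6, 12, 0, 0]],
])

```text
clock: 7.9
tcp_pos: [0.5165, 0.0397, 0.2057]
ee_rot: [-3.138, 0.001, 1.572]
contact_force: [-10.3, 0.8, 18.8]
width: 0.63
grip_force: 27.8
```

send_rows([
  [[97, -0.6, 13, 0, 0], [97, -0.6, 13, 0, 0], [97, -0.6, 13, 0, 0], [97, -0.6, 13, 0, 0], [97, -0.6, 13, 0, 0]],
])

```text
clock: 8.52
tcp_pos: [0.5816, 0.0368, 0.2058]
ee_rot: [-3.139, 0.001, 1.572]
contact_force: [-7.1, 1.3, 13.7]
width: 0.626
grip_force: 27.2
```

send_rows([
  [[97, -0.4, 9, -0.3, 0], [97, -0.3, 6, -0.2, 0], [97, 0, 2, 0, 0], [97, 0, 0, 0, 0]],
])

```text
clock: 9.02
tcp_pos: [0.5987, 0.0357, 0.2059]
ee_rot: [-3.14, 0.0, 1.572]
contact_force: [-3.5, -0.1, 5.7]
width: 0.624
grip_force: 26.4
```

Run:
```python
from h import *
s=read_state();print(s['tcp_pos'],s['contact_force'],s['grip_force'])
im,p,T=shot("wrist");cv2.imwrite("pics/w5.png",im[...,::-1])
for c in blobs(im,(3,150,40),(18,255,255)):print(c.mean(0),circ(c,p,T,.004))
```

```text
[0.5987 0.0357 0.2059] [-3.4622 -0.0878  5.6591] 26.42831151606515
[317.7925 255.1208] [0.5943 0.0382 0.0454]
```

View pics/w5.png

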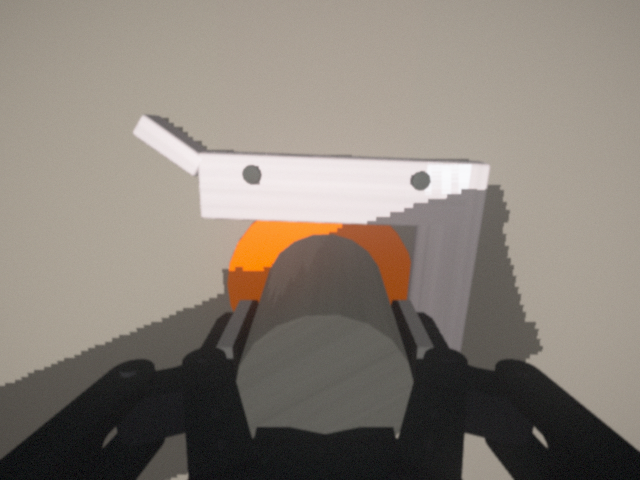

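The rim is under the upper side lip, with its right edge at about (411,275), close to the back lip's inner edge at about (413,275). I'll measure the remaining distance.

Run:
```python
from h import *
p,T=cam("wrist")
print(ray([(202,217),(200,153),(415,225),(411,280),(488,165),(252,174),(420,180),(250,217),(370,223)],p,T,.016))
print(ray([(411,275),(228,270)],p,T,.004))
im=cv2.imread("pics/w5.png")[200:320,360:500]
print(im[75,20:90:3].tolist())
```

```text
[[0.5446 0.0735]
 [0.5463 0.1003]
 [0.6366 0.0701]
 [0.6366 0.0445]
 [0.6649 0.0956]
 [0.5671 0.0918]
 [0.6373 0.0894]
 [0.5653 0.0735]
 [0.617  0.0709]]
[[0.6393 0.0422]
 [0.5507 0.0446]]
[[68, 79, 100], [28, 76, 155], [26, 74, 157], [22, 77, 155], [26, 77, 156], [29, 77, 156], [27, 76, 156], [31, 77, 157], [23, 77, 154], [27, 74, 153], [86, 93, 110], [114, 112, 122], [123, 124, 134], [126, 125, 134], [120, 120, 127], [122, 122, 130], [125, 123, 132], [126, 124, 133], [127, 127, 135], [127, 124, 133], [124, 125, 130], [121, 122, 131], [121, 122, 128], [120, 122, 126]]
```

send_rows([
  [[97, 0, 2, 0, 0], [97, 0, 1, 0, 0], [97, 0, 0, 0, 0]],
])

```text
clock: 9.45
tcp_pos: [0.6015, 0.0358, 0.2059]
ee_rot: [-3.139, 0.0, 1.572]
contact_force: [-4.0, 0.4, 6.9]
width: 0.628
grip_force: 26.5
```

send_rows([
  [[97, 0, 1, 0, 0], [97, 0, 0, 0, 0]],
])

```text
clock: 9.7
tcp_pos: [0.6025, 0.0357, 0.2059]
ee_rot: [-3.139, 0.0, 1.572]
contact_force: [-5.4, -0.2, 7.1]
width: 0.628
grip_force: 26.5
```

send_rows([
  [[97, 0, 1, 0, 0], [97, 0, 0, 0, 0]],
])

```text
clock: 9.95
tcp_pos: [0.6035, 0.0357, 0.2059]
ee_rot: [-3.139, 0.0, 1.572]
contact_force: [-4.9, -0.2, 6.0]
width: 0.626
grip_force: 26.5
```

send_rows([
  [[97, 0, 1, 0, 0], [97, 0, 0, 0, 0]],
])

```text
clock: 10.2
tcp_pos: [0.6045, 0.0357, 0.2059]
ee_rot: [-3.139, 0.0, 1.572]
contact_force: [-4.4, -0.3, 6.4]
width: 0.627
grip_force: 26.5
```

send_rows([
  [[97, 0, 1, 0, 0], [97, 0, 0, 0, 0]],
])

```text
clock: 10.45
tcp_pos: [0.6055, 0.0357, 0.2059]
ee_rot: [-3.139, 0.0, 1.572]
contact_force: [-4.0, -0.6, 6.1]
width: 0.628
grip_force: 26.5
```

send_rows([
  [[97, 0, 1, 0, 0], [97, 0, 0, 0, 0]],
])

```text
clock: 10.7
tcp_pos: [0.6065, 0.0357, 0.2059]
ee_rot: [-3.139, 0.0, 1.572]
contact_force: [-4.8, -0.3, 6.0]
width: 0.624
grip_force: 26.5
```

Run:
```python
from h import *
im,p,T=shot("wrist")
c=blobs(im,(3,150,40),(18,255,255))[0]
w=ray(c,p,T,.004)
print(w[:,0].min(),w[np.argmin(w[:,0])])
# circle fit on left arc only
L=w[w[:,0]<w[:,0].min()+.012]
L=L[L[:,1]>.045]
r=least_squares(lambda q:np.hypot(L[:,0]-q[0],L[:,1]-.0357)-.046,[.6]);print(r.x,len(L))
```

```text
0.557654819905609 [0.5577 0.0341]
[0.6042] 41
```

send_rows([
  [[97, 0, 1, 0, 0], [97, 0, 0, 0, 0]],
])

```text
clock: 11.0
tcp_pos: [0.6075, 0.0357, 0.2059]
ee_rot: [-3.139, 0.0, 1.572]
contact_force: [-3.7, 0.8, 7.1]
width: 0.626
grip_force: 26.5
```

send_rows([
  [[97, 0, 1, 0, 0], [97, 0, 0, 0, 0]],
])

```text
clock: 11.25
tcp_pos: [0.608, 0.0358, 0.2059]
ee_rot: [-3.138, 0.001, 1.572]
contact_force: [-7.6, -1.1, 9.9]
width: 0.624
grip_force: 26.9
```

send_rows([
  [[97, 0, -2, 0, 0], [97, 0, -1, 0, 0], [97, 0, 0, -2, 0], [97, 0, 0, -4, 0], [97, 0, 0, -6, 0]],
])

```text
clock: 11.88
tcp_pos: [0.6061, 0.0359, 0.2176]
ee_rot: [-3.14, 0.0, 1.572]
contact_force: [-1.3, 0.2, -2.9]
width: 0.628
grip_force: 25.8
```

send_rows([
  [[97, 0, 0, -6, 0], [97, 0, 0, -6, 0], [97, 0, 0, -6, 0], [97, 0, 0, -6, 0], [97, 0, 0, -6, 0]],
])

```text
clock: 12.5
tcp_pos: [0.6067, 0.0361, 0.2487]
ee_rot: [3.141, -0.0, 1.572]
contact_force: [0.2, 0.5, -0.9]
width: 0.623
grip_force: 26.0
```

send_rows([
  [[97, 0, 0, -8, 0], [97, 0, 0, -10, 0], [97, 0, 0, -12, 0], [97, 0, 0, -15, 0], [97, 0, 0, -15, 0]],
])

```text
clock: 13.12
tcp_pos: [0.6066, 0.0362, 0.3094]
ee_rot: [3.141, -0.0, 1.572]
contact_force: [0.1, 0.5, -0.5]
width: 0.627
grip_force: 26.0
```

Run:
```python
from h import *
s=read_state();print(s['tcp_pos'],s['contact_force'],s['grip_force'])
ims=[]
for n in("top","scene"):
    im,p,T=shot(n);u,v=proj([[.6,.0357,.06]],p,T)[0].astype(int)
    ims.append(cv2.resize(im[v-60:v+60,u-65:u+65,::-1],(400,370)))
    for c in blobs(im,(3,150,60),(18,255,255),30):print(n,c.mean(0),circ(c,p,T,.004),circ(c,p,T,.062))
cv2.imwrite("pics/l.png",np.hstack(ims))
```

```text
[0.6066 0.0362 0.3094] [ 0.1003  0.4816 -0.5147] 25.992735677864403
top [177.8938 310.9812] [0.3059 0.2134 0.0597] [0.3012 0.1995 0.0567]
top [176.1781 177.6575] [0.5974 0.2415 0.0304] [0.5781 0.2261 0.0289]
scene [321.8133 354.62  ] [0.307  0.211  0.0662] [0.2914 0.2394 0.0628]
scene [255.3723 241.0745] [0.6066 0.0265 0.0569] [0.5757 0.0642 0.054 ]
scene [204.4384 305.589 ] [0.5987 0.2405 0.0365] [0.5682 0.2674 0.0347]
scene [ 6.7436 42.2692] [ 1.8296 -0.2711  0.0467] [ 1.7364 -0.2182  0.0443]
```

View pics/l.png

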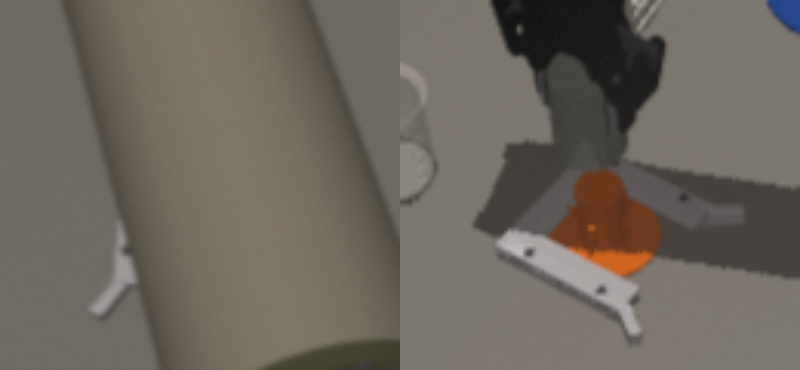

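The orange cup stayed seated in the fork, and the metal cup hangs clear in the gripper. Next is the mat.

send_rows([
  [[97, -15, 0, -10, 0], [97, -30, -2, -10, 0], [97, -40, -4, 0, 0], [97, -45, -4, 0, 0], [97, -45, -4, 0, 0]],
])

```text
clock: 13.85
tcp_pos: [0.592, -0.1417, 0.328]
ee_rot: [-3.141, 0.0, 1.571]
contact_force: [0.6, -0.1, -1.0]
width: 0.625
grip_force: 26.0
```

send_rows([
  [[97, -45, -4, 0, 0], [97, -45, -4, 0, 0], [97, -40, -4, 0, 0], [97, -32, -2, 0, 0], [97, -20, -2, 0, 0]],
])

```text
clock: 14.48
tcp_pos: [0.5756, -0.3241, 0.3276]
ee_rot: [-3.14, 0.0, 1.568]
contact_force: [0.4, 0.7, -0.9]
width: 0.629
grip_force: 26.0
```

Run:
```python
from h import *
s=read_state();print(s['tcp_pos'],s['contact_force'],s['grip_force'])
im,p,T=shot("wrist")
for c in blobs(im,(108,150,30),(125,255,255),1500):
    w=ray(c,p,T,.005);print(circ(c,p,T,.005),c.min(0),c.max(0))
    w=w[(c[:,1]<300)]
    r=least_squares(lambda q:np.hypot(w[:,0]-q[0],w[:,1]-q[1])-.08,[.577,-.321],loss='soft_l1',f_scale=.002);print(r.x)
```

```text
[ 0.5756 -0.3241  0.3276] [ 0.3943  0.6628 -0.9358] 25.99533466156572
[ 0.5776 -0.324   0.0787] [230 124] [427 294]
[ 0.5777 -0.3243]
```

send_rows([
  [[97, 0, 3, 20, 0], [97, 0, 0, 35, 0], [97, 0, 0, 30, 0], [97, 0, 0, 20, 0], [97, 0, 0, 8, 0]],
])

```text
clock: 15.15
tcp_pos: [0.5799, -0.3195, 0.2132]
ee_rot: [-3.14, -0.002, 1.573]
contact_force: [0.4, -0.6, -0.3]
width: 0.624
grip_force: 26.0
```

send_rows([
  [[97, 0, 0, 2, 0], [97, 0, 0, 1, 0], [97, 0, 0, 0, 0]],
])

```text
clock: 15.52
tcp_pos: [0.5802, -0.3211, 0.213]
ee_rot: [3.14, 0.001, 1.571]
contact_force: [-0.1, 0.3, -0.4]
width: 0.625
grip_force: 26.0
```

send_rows([
  [[97, 0, 0, 1, 0], [97, 0, 0, 1, 0], [97, 0, 0, 1, 0], [97, 0, 0, 0, 0]],
])

```text
clock: 16.02
tcp_pos: [0.5798, -0.3209, 0.2089]
ee_rot: [-3.141, -0.0, 1.572]
contact_force: [0.5, 0.2, -0.4]
width: 0.624
grip_force: 26.0
```

send_rows([
  [[97, 0, 0, 1, 0], [97, 0, 0, 0, 0]],
])

```text
clock: 16.27
tcp_pos: [0.5798, -0.3209, 0.2079]
ee_rot: [-3.141, -0.0, 1.572]
contact_force: [0.6, 0.3, -0.4]
width: 0.622
grip_force: 26.0
```

send_rows([
  [[97, 0, 0, 0.5, 0], [97, 0, 0, 0.5, 0], [97, 0, 0, 0, 0]],
])

```text
clock: 16.65
tcp_pos: [0.5799, -0.3209, 0.207]
ee_rot: [3.142, -0.0, 1.572]
contact_force: [-0.8, -0.2, -1.3]
width: 0.628
grip_force: 26.0
```

send_rows([
  [[97, 0, 0, 0.5, 0], [97, 0, 0, 0, 0]],
])

```text
clock: 16.9
tcp_pos: [0.5799, -0.3209, 0.2069]
ee_rot: [3.141, 0.0, 1.572]
contact_force: [-2.3, 1.9, 3.8]
width: 0.623
grip_force: 26.4
```

Contact at 3.8 N. I'll open gradually, because the pads swing back as they open.

send_rows([
  [[92, 0, 0, 0, 0], [85, 0, 0, 0, 0], [60, 0, 0, 0, 0], [20, 0, 0, 0, 0], [0, 0, 0, 0, 0]],
])

```text
clock: 17.52
tcp_pos: [0.5799, -0.3209, 0.2065]
ee_rot: [3.142, -0.0, 1.572]
contact_force: [0.4, -0.0, -0.6]
width: 1.001
grip_force: 0.0
```

send_rows([
  [[0, 0, 0, 0, 0], [0, 0, 0, -10, 0], [0, 0, 0, -25, 0], [0, 0, 0, -40, 0], [0, 0, 0, -40, 0]],
])

```text
clock: 18.15
tcp_pos: [0.5798, -0.3208, 0.3234]
ee_rot: [3.141, -0.0, 1.572]
contact_force: [0.4, -0.3, -0.5]
width: 0.998
grip_force: 0.0
```

send_rows([
  [[0, 0, 0, -40, 0], [0, 0, 0, -20, 0], [0, 0, 0, 0, 0]],
])

```text
clock: 18.52
tcp_pos: [0.5802, -0.3208, 0.3843]
ee_rot: [3.138, 0.002, 1.572]
contact_force: [-0.4, 0.6, -0.7]
width: 0.999
grip_force: 0.0
```

Run:
```python
from h import *
s=read_state();print(s['tcp_pos'],s['contact_force'],s['width'])
a=optics.get_image("wrist");b=optics.get_image("scene")
cv2.imwrite("pics/end.png",cv2.resize(np.hstack([a,b])[...,::-1],(800,300)))
```

```text
[ 0.5802 -0.3208  0.3843] [-0.4052  0.6059 -0.74  ] 0.9988640369303656
```

View pics/end.png

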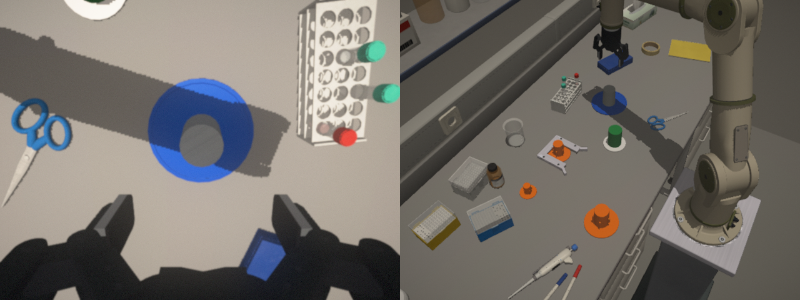

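The metal cup stands upside down at the middle of the mat (left view, about (201,133)). The orange cup is in the fork (right view, about (559,150)), and the green stack hasn't moved.

```bash
python3 -c "
from bench import order
print(order.sign_off())"
```

```text
the job is handed in; nothing more can be done
None
```

The orange cup is seated in the fork, the metal cup stands upside down at the middle of the blue mat, the green stack is untouched, and the job is handed in at about 18.6 s (no verdict was returned).

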